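# Sort the colour bench's handful into caddy and trays

### The arm

A 7-joint arm with a two-finger parallel gripper is mounted at the origin on a cart in front of the work surface, level with it; the furniture and walls round the work are solid. World frame = base frame: x ahead of the robot, y to its left, z up, the work surface at z = 0. Lengths are in m, angles in degrees, forces in N, time in s.
With the tool pointing down it reaches from about 0.425 to 0.875 m from the base axis. Payload 4.7 kg.
Tool frame: the origin (TCP) lies at the very end of the fingers, on their centre line; the grasp point (between the pads) lies 19 mm behind it; z points along the fingers, y is the line along which they close (so a half turn about z gives the same grasp; the last joint's range is limited). The gripper opens to 85 mm and grips with 20 to 120 N. Pads are 22 mm wide; open, the fingers measure 114 mm over their backs; the gripper's body (76 mm by 85 mm) begins 54 mm behind the grasp point. The pads swing forward as they close: fully open they stand 13 mm farther back than shut.
Start: joints at [65.208, 18.392, -4.016, 83.108, 1.295, 78.541, -3.26], TCP at [0.281, -0.586, 0.231] pointing down, gripper open.
Joint ranges: [-163.93, 163.93], [-17.29, 119.83], [-79.2, 71.16], [3.27, 140.29], [-89.18, 269.18], [5.43, 117.66], [-154.24, 154.24]. Speed limits (degrees/s): [147.25, 147.25, 180, 180, 180, 180, 180].

### API

Orientations are given as [roll, pitch, yaw] about the fixed x, y, z axes, in that order (R = Rz(yaw) Ry(pitch) Rx(roll)).
In Python, from rig import ctrl gives the robot as it stands.
- The arm moves only by the shell command python3 -m pendant 'ROWS' [FORCE]. ROWS is JSON, a list of rows, each a list of 7 numbers: the shift along the tool's x, y, z as a fraction of full scale, then the turn, a rotation vector about the tool's x, y, z as a fraction of full scale, then the closure, from 0 (fully open) to 1 (shut). In form: [[dx, dy, dz, ax, ay, az, gripper], ...]. A call has 1 to 20 rows; each row is the pose to reach, as a shift and turn from the pose commanded when the call began, along the tool's axes at that moment, turning the shorter way round; what a row does not reach only later rows make up. Full scale, the value 1, is 50 cm for a shift and 180 degrees for a turn. A row lasts 1/10 s, in which the tool goes at most 50 mm and 8.59 degrees, less where a joint would pass 70% of its speed; a pose out of reach is approached as far as the arm can. A call with a number of a shift or a turn outside -1 to 1 is refused whole. A call with a gripper value outside its range is refused whole. The fingers move at their own pace and stop on an object; FORCE is the grip in N (left out, the last holds). Time passes only in rows, so rows that repeat a pose let the fingers close. It gives the time, the measured TCP pose, the force, the opening and the grip force at its end, in the units of the state.
- ctrl.observe(): the state, without advancing time (a new reading comes with each control period).
- ctrl.read_camera(name): name is "scene" or "side" or "wrist"; returns the picture (420x560x3 uint8, blue, green, red); there is no depth.
- ctrl.get_calibration(name): a dict with "intrinsics" (3x3 intrinsics, pixels), "k1" (the pictures are not rectified: a ray, as slopes to the right and down, at radius r is drawn at 1 + k1 r^2 times it, then the intrinsics apply), "R" (3x3) and "t" (3): a world point X has camera coordinates R X + t. Camera axes: x right, y down, z forward; pixel columns grow to the right and rows downward; lengths in m; the calibration is good to about 2 mm. A picture is of the moment at which its call begins: read the wrist's pose just before it. get_calibration takes no time and is no camera call; for the wrist camera it gives the pose at the moment of the call.
- ctrl.hand_in(): hands the job in; it is judged then, once.
The state is a dict: "t": time; "q": joint angles; "dq": joint speeds; "joint_efforts": joint torques, N m; "tool_pos": TCP position; "ee_rot": TCP orientation; "force": force on the tool from outside, world axes, zero at the start; "wrist_torque": the same for the moment, N m; "finger_gap": finger opening in m; "finger_force": force on a finger pad.
Only numpy, scipy, OpenCV 4.12 (cv2) and the standard library are available. Lean on these libraries where they do the work, as an engineer would, in place of code of your own. Each camera call takes 0.05 s, during which the arm holds its last target. There are 200 camera calls.

### The job

Sort the mixed handful on the bench in front of you, five things, to where each kind belongs: the two amber bottles stand upright in the white two-cell caddy, one in each cell; the two pink clips lie flat side by side in the blue tray; and the round white timer stands knob-up in the yellow tray. Everything must sit on the floor of its place and be let go. Leave the rest of the bench alone and do not shift the cream tube lying at the back.

Things in the scene. Friction and masses are not known exactly. Their poses are not given: they have to be found in the camera images.
- bottle_a: Amber glass-look bottle with black screw cap and light label, standing upright, 43 mm in diameter, 117 mm tall, about 0.1 kg. Cap: 32 mm in diameter, from 89 to 117 mm above the underside; grasp the cap from above, fingertips not below 89 mm (the wider shoulder begins there). Origin: centre of its underside, z along its axis. The same kind as bottle_b; either may take either cell.
- bottle_b: The second amber bottle with black cap, same shape and sizes as bottle_a.
- clip_a: Pink sectioning clip lying flat, 13 mm wide along its x, 81 mm long along its y, 14 mm high at the most, 20 g. The solid part to grip is 12 mm wide, 78 mm long and 9 mm high from the underside up. Origin: centre of its underside, z up. Grasp it across its width (along its x) at the middle, fingertips close to the surface.
- clip_b: The second pink sectioning clip, same shape and sizes as clip_a.
- timer: White round twist timer, 63 mm in diameter; body 18 mm high, on it in the middle an upright round knob 27 mm in diameter from 20 to 35 mm above the underside (it does not turn against the body). Grasp the knob from above. 0.07 kg. Origin: centre of its underside, z up.
- caddy: White open caddy, 70 mm along its x by 136 mm along its y, 45 mm high, with one wall across the middle making two square cells, each 62 by about 62 mm inside, walls 4 mm, floor 4 mm thick. Cell centres at y = +33 mm and y = -33 mm, x = 0 in its frame. Fixed to the bench. Origin: centre of its underside, on the worktop; z up.
- clip_tray: Blue shallow open tray, 118 mm along its x by 148 mm along its y, 14 mm high (rim about 16 mm), walls 4 mm, floor 4 mm thick, no dividers. Both clips fit side by side lying along its x, for example at y = +30 mm and y = -30 mm. Fixed to the bench. Origin: centre of its underside, on the worktop; z up.
- timer_tray: Yellow shallow open tray, 103 by 103 mm, 14 mm high (rim about 16 mm), walls 4 mm, floor 4 mm thick; the timer stands anywhere on its floor. Fixed to the bench. Origin: centre of its underside, on the worktop; z up.
- cream_tube: Bystander: white cream tube with red cap, 39 mm wide, 146 mm long along its y, 28 mm high, loose, lying at the back. Leave it alone. Origin: centre of its underside.
Not all that is in view belongs to the job. There is more than one size of the timer_tray; the one meant has the size given above. Several things look just like the timer: the one meant starts farthest from the robot's base.

How it is judged (in metres and radians):
At the end, for the whole second after the job is handed in: One bottle upright (0.12 rad) in each cell of the caddy, both clips flat (0.1 rad) on the blue tray's floor, the timer level (0.1 rad) on the yellow tray's floor, knob up; undersides at most 5 mm (bottles, timer 6 mm) above the 4 mm floors; all released and at rest (x of bottle_a in the frame of caddy between -0.02 and 0.02 m and y of bottle_a in the frame of caddy between -0.05 and 0.05 m and z of bottle_a in the frame of caddy between 0 and 0.01 m and angle between each of bottle_a, bottle_b's own z axis and vertical below 0.12 rad and linear speed of each of bottle_a, bottle_b, clip_a, clip_b, timer below 0.02 m/s and angular speed of each of bottle_a, bottle_b, clip_a, clip_b, timer below 0.2 rad/s and x of bottle_b in the frame of caddy between -0.02 and 0.02 m and y of bottle_b in the frame of caddy between -0.05 and 0.05 m and z of bottle_b in the frame of caddy between 0 and 0.01 m and ((y of bottle_a in the frame of caddy above 0.015 m and y of bottle_b in the frame of caddy below -0.015 m) or (y of bottle_a in the frame of caddy below -0.015 m and y of bottle_b in the frame of caddy above 0.015 m)) and x of clip_a in the frame of clip_tray between -0.055 and 0.055 m and y of clip_a in the frame of clip_tray between -0.07 and 0.07 m and z of clip_a in the frame of clip_tray between 0 and 0.009 m and angle between each of clip_a, clip_b, timer's own z axis and vertical below 0.1 rad and x of clip_b in the frame of clip_tray between -0.055 and 0.055 m and y of clip_b in the frame of clip_tray between -0.07 and 0.07 m and z of clip_b in the frame of clip_tray between 0 and 0.009 m and x of timer in the frame of timer_tray between -0.025 and 0.025 m and y of timer in the frame of timer_tray between -0.025 and 0.025 m and z of timer in the frame of timer_tray between 0 and 0.01 m); the robot touches nothing.
It fails at once if The cream tube was moved by more than 30 mm (distance of cream_tube from where it was at the start of the episode above 0.03 m).
It also fails if it takes over 112 s, if anything falls off the work surface, if the arm or the gripper's body presses on something with over 40 N, if the wrist force passes 120 N, or if a joint passes its speed limit or range.

## Working session

There is one attempt and no reset: what is moved stays moved. The work goes in short steps, Python scripts to look and compute and a shell command to move; the robot and the scene stay as the last step left them, time stands still between calls to the robot, and variables do not carry over. Pictures are saved under pics/ and viewed, at most 14 in all, crops included, and the job is handed in when it is done.

```bash
mkdir -p pics; ls; cat > h.py <<'E'
import numpy as np,cv2
from rig import ctrl
from scipy.spatial.transform import Rotation as R
def ray(c,u,v):
    K=np.array(c["intrinsics"]);p=np.array([(u-K[0,2])/K[0,0],(v-K[1,2])/K[1,1]]);s=p.copy()
    for _ in range(20): s=p/(1+c["k1"]*(s@s))
    Rm=np.array(c["R"]);t=np.array(c["t"]);return -Rm.T@t,Rm.T@np.array([s[0],s[1],1])
def at(c,u,v,z):
    o,d=ray(c,u,v);return (o+d*(z-o[2])/d[2]).round(4)
def proj(c,X):
    x=np.array(c["R"])@np.array(X)+np.array(c["t"]);s=x[:2]/x[2];s=s*(1+c["k1"]*(s@s));K=np.array(c["intrinsics"])
    return (K[:2,:2]@s+K[:2,2]).round(1)
E
python3 - <<'E'
from h import *
s=ctrl.observe();print({k:np.round(v,3).tolist() for k,v in s.items()})
for n in ["scene","side","wrist"]:
    c=ctrl.get_calibration(n);print(n,c["k1"],(-np.array(c["R"]).T@np.array(c["t"])).round(3))
    im=ctrl.read_camera(n);cv2.imwrite(f"pics/{n}0.png",im)
    if n!="wrist": cv2.imwrite(f"pics/{n}0b.png",cv2.resize(im,(800,600),interpolation=cv2.INTER_CUBIC))
E
```

```text
pics
{'t': 0.0, 'q': [65.209, 18.439, -4.015, 83.176, 1.297, 78.541, -3.262], 'dq': [-0.096, 0.021, -0.091, 0.016, -0.04, -0.025, -0.003], 'joint_efforts': [-0.001, -49.359, -0.383, -31.434, 0.013, 0.011, -0.0], 'tool_pos': [0.281, -0.586, 0.23], 'ee_rot': [-179.889, 0.008, 25.599], 'force': [-0.224, -0.462, -0.199], 'wrist_torque': [0.021, 0.011, 0.032], 'finger_force': 0.0, 'finger_gap': 0.086}
scene -0.047537855992682544 [ 0.007 -0.583  0.657]
side -0.1092322822453623 [0.036 0.158 0.97 ]
wrist -0.09672023158277035 [ 0.342 -0.558  0.374]
```

View pics/scene0b.png

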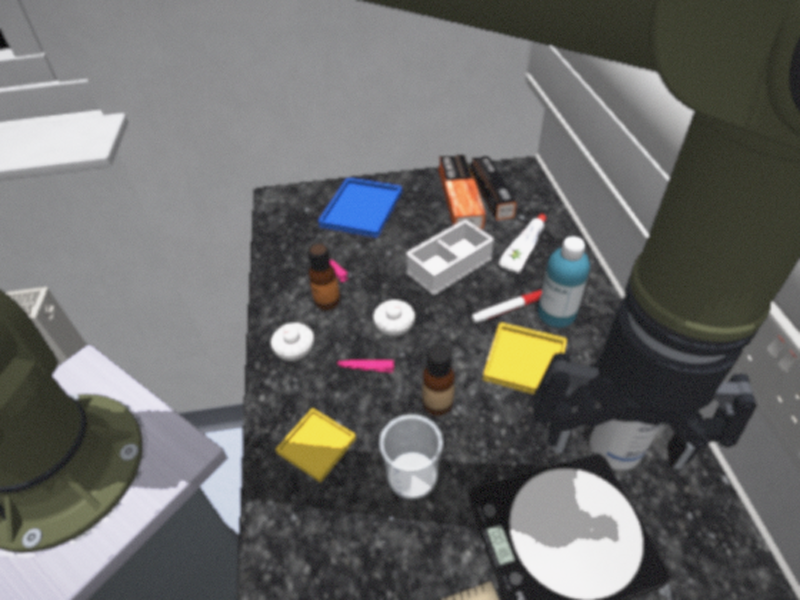

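View pics/side0b.png

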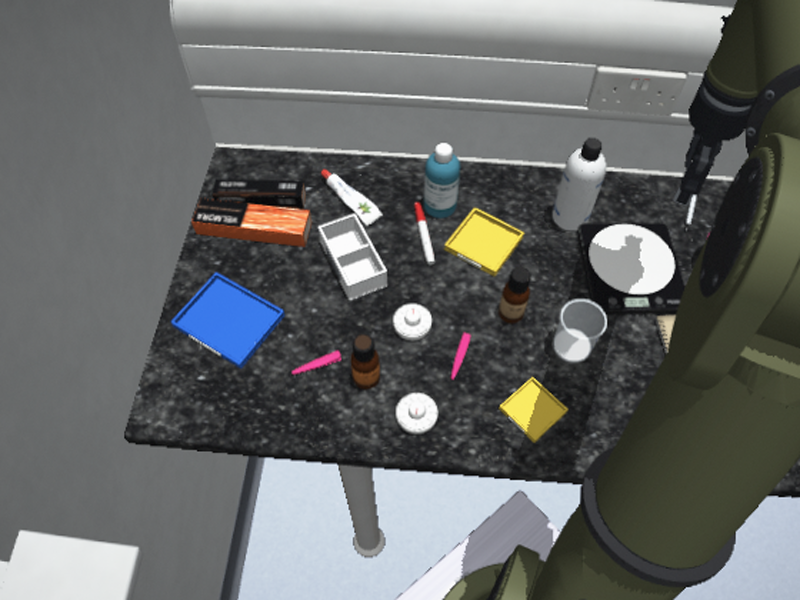

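Candidates. Timer: the white discs at side-view pixels (412,321) and (416,412); the farther from the base is (412,321). Yellow trays: (484,240) larger and (533,408) smaller; the larger should be 103 mm. Bottles at (365,362) and (515,295); the blue and white bottles are not ours. Clips at (317,363) and (460,356); the red/white marker is not one.

```bash
python3 - <<'E'
from h import *
im=cv2.imread("pics/side0.png");cv2.imwrite("pics/sc.png",cv2.resize(im[110:330,115:383],None,fx=2.98,fy=2.7,interpolation=cv2.INTER_CUBIC) if 0 else cv2.resize(im[130:320,115:381],None,fx=3,fy=3,interpolation=cv2.INTER_CUBIC))
im=cv2.imread("pics/scene0.png");cv2.imwrite("pics/cc.png",cv2.resize(im[120:320,165:415],None,fx=3,fy=3,interpolation=cv2.INTER_CUBIC))
c=ctrl.get_calibration("side")
for n,u,v,z in [("t1",412,321,.018),("t2",416,412,.018),("y1",484,240,.0),("y2",533,408,.0)]: print(n,at(c,u*.7,v*.7,z))
E
```

```text
t1 [ 0.4523 -0.2122  0.018 ]
t2 [ 0.328  -0.1143  0.018 ]
y1 [ 0.5049 -0.4263 -0.    ]
y2 [ 0.2228 -0.2613  0.    ]
```

View pics/sc.png

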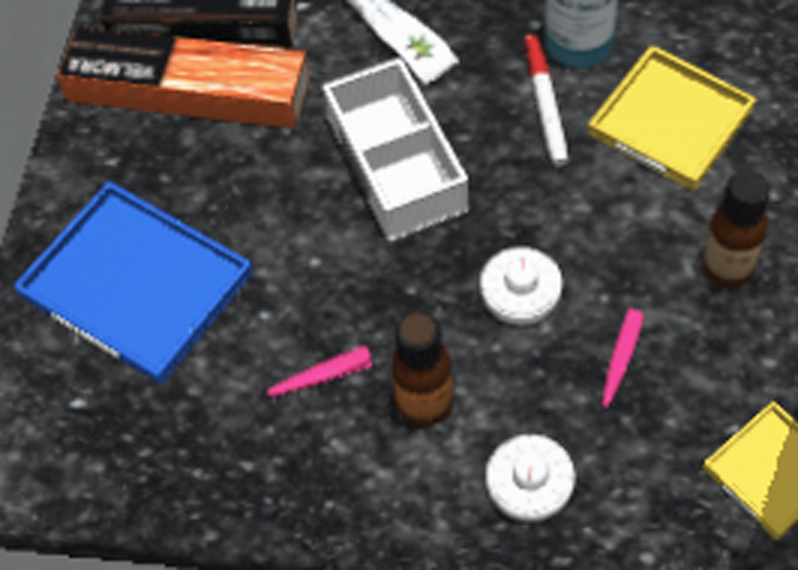

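View pics/cc.png

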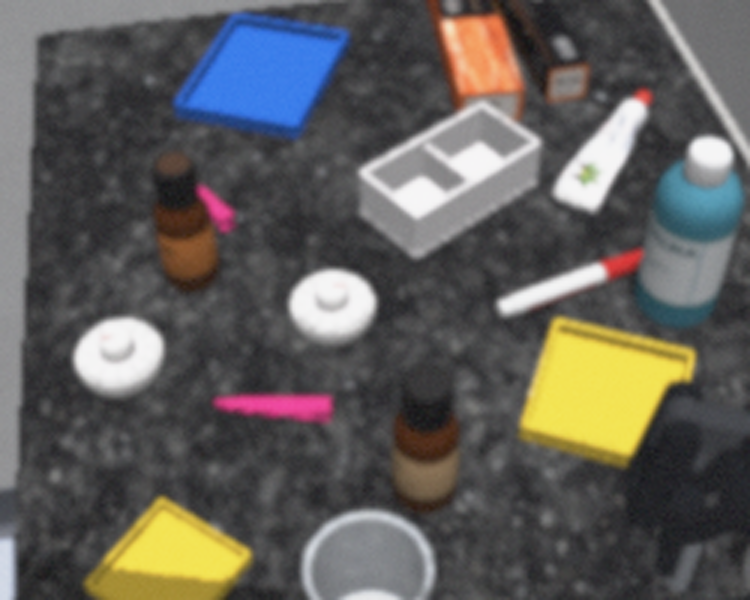

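Side crop: bottle caps at (419,330) and (748,186), clips (268,393)-(370,356) and (637,312)-(605,404), far timer knob (522,272), caddy, blue tray and large yellow tray all clear. The scene crop agrees.

```bash
python3 - <<'E'
from h import *
cs=ctrl.get_calibration("side");cc=ctrl.get_calibration("scene")
S=lambda u,v,z:at(cs,(u+.5)/3-.5+115,(v+.5)/3-.5+130,z)
C=lambda u,v,z:at(cc,(u+.5)/3-.5+165,(v+.5)/3-.5+120,z)
print("bL",S(419,330,.117),C(174,165,.117));print("bR",S(748,186,.117),C(430,380,.117))
print("bLbase",C(190,270,0),"timer",S(522,272,.035),C(332,287,.035), "tube",S(432,60,.02),C(600,155,.02))
def clip(n,a,b):
    m=(a+b)/2;d=b-a;print(n,m,np.linalg.norm(d).round(3),np.degrees(np.arctan2(d[1],d[0])).round(1))
clip("cL",S(268,393,.007),S(370,356,.007));clip("cR",S(637,312,.007),S(605,404,.007));clip("cR2",C(332,407,.007),C(214,403,.007))
def tray(n,P,z,f):
    Q=np.array([f(u,v,z) for u,v in P]);e=np.roll(Q,-1,0)-Q
    print(n,Q.mean(0).round(4),np.linalg.norm(e,axis=1).round(3),np.degrees(np.arctan2(e[:,1],e[:,0])).round(1))
tray("caddy",[(324,88),(402,60),(467,178),(389,210)],.045,S)
tray("caddyC",[(360,172),(482,102),(541,146),(417,216)],.045,C)
tray("blue",[(110,184),(250,267),(160,375),(18,288)],.015,S)
tray("blueC",[(236,14),(350,30),(295,133),(176,106)],.015,C)
tray("yel",[(654,48),(755,100),(694,183),(589,125)],.015,S)
E
```

```text
bL [ 0.4266 -0.0976  0.117 ] [ 0.4291 -0.1037  0.117 ]
bR [ 0.3667 -0.3533  0.117 ] [ 0.3696 -0.3595  0.117 ]
bLbase [ 0.4333 -0.0951  0.    ] timer [ 0.4533 -0.2135  0.035 ] [ 0.4565 -0.2192  0.035 ] tube [ 0.6701 -0.2975  0.02  ] [ 0.7154 -0.3067  0.02  ]
cL [ 0.49525 -0.04915  0.007  ] 0.082 -107.2
cR [ 0.3603  -0.23365  0.007  ] 0.083 120.5
cR2 [ 0.3626 -0.2355  0.007 ] 0.083 122.0
caddy [ 0.6143 -0.2161  0.045 ] [0.07  0.132 0.067 0.134] [-105.   165.    76.6  -13.9]
caddyC [ 0.6179 -0.22    0.045 ] [0.135 0.073 0.131 0.068] [ -14.5 -107.8  163.1   75.6]
blue [0.6543 0.0149 0.015 ] [0.147 0.112 0.144 0.115] [-162.6  108.    18.6  -70.9]
blueC [0.658  0.0079 0.015 ] [0.116 0.16  0.116 0.149] [ -69.9 -161.5  104.8   18.8]
yel [ 0.499  -0.4192  0.015 ] [0.1   0.103 0.102 0.102] [-164.6  105.7   14.9  -75.5]
```

```bash
cat >> h.py <<'E'
def go(x,y,z,yaw):
    s=ctrl.observe();T=R.from_euler('xyz',s["ee_rot"],degrees=True)
    d=T.inv().apply(np.array([x,y,z])-s["tool_pos"])/.5
    a=(T.inv()*R.from_euler('xyz',[180,0,yaw],degrees=True)).as_rotvec()/np.pi
    print((x,y,z,yaw),"->",d.round(4).tolist(),a.round(4).tolist())
E
python3 - <<'E'
from h import *
go(.281,-.586,.38,25.6);go(.43,-.2,.36,-14.5)
E
```

```text
(0.281, -0.586, 0.38, 25.6) -> [0.0005, 0.0001, -0.299] [-0.0005, 0.0, 0.0]
(0.43, -0.2, 0.36, -14.5) -> [0.6028, -0.5672, -0.2583] [-0.0004, 0.0002, 0.2228]
```

```bash
python3 -m pendant '[[0,0,-0.12,0,0,0,0],[0,0,-0.25,0,0,0,0],[0,0,-0.25,0,0,0,0],[0.603,-0.567,-0.258,0,0,0.223,0],[0.603,-0.567,-0.258,0,0,0.223,0],[0.603,-0.567,-0.258,0,0,0.223,0],[0.603,-0.567,-0.258,0,0,0.223,0],[0.603,-0.567,-0.258,0,0,0.223,0],[0.603,-0.567,-0.258,0,0,0.223,0],[0.603,-0.567,-0.258,0,0,0.223,0],[0.603,-0.567,-0.258,0,0,0.223,0],[0.603,-0.567,-0.258,0,0,0.223,0],[0.603,-0.567,-0.258,0,0,0.223,0],[0.603,-0.567,-0.258,0,0,0.223,0]]' 60; python3 - <<'E'
from h import *
import json
c=ctrl.get_calibration("wrist");im=ctrl.read_camera("wrist");json.dump({k:np.array(v).tolist() for k,v in c.items()},open("w1.json","w"))
cv2.imwrite("pics/w1.png",cv2.resize(im,(800,600),interpolation=cv2.INTER_CUBIC))
print(ctrl.observe()["q"])
E
```

```text
t: 1.55
tool_pos: [0.4298, -0.201, 0.3601]
ee_rot: [179.9, 0.0, -14.6]
force: [0.4, -0.4, -0.6]
finger_gap: 0.0851
finger_force: 0.0
[ 42.46635269  -4.34113281 -19.08193468  93.68436256  -1.37840614
  90.44725571 -81.23982435]
```

View pics/w1.png

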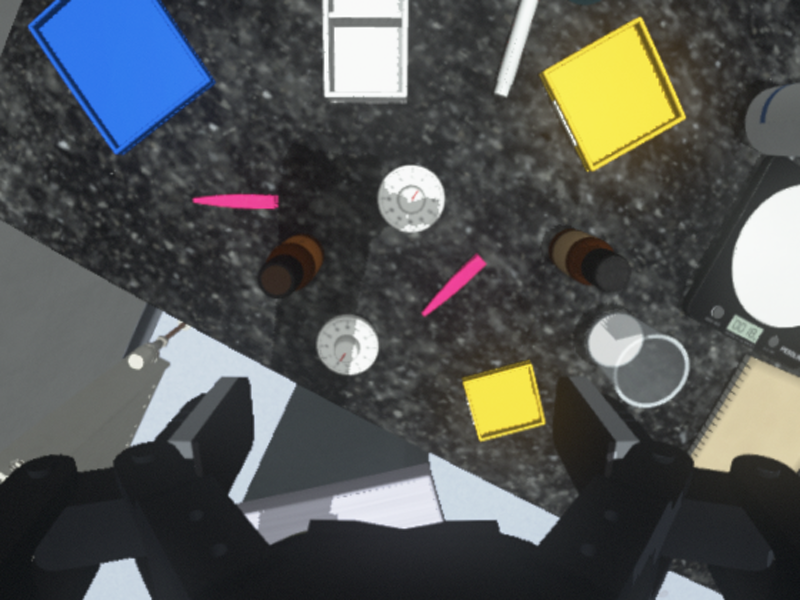

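Wrist view: caps at (278,279) and (609,272); far timer (411,198); clips (193,200)-(278,202) and (485,260)-(424,315); near caddy rim (324,98)-(408,98); large yellow tray (641,18),(685,118),(591,170),(543,73).

```bash
python3 - <<'E'
from h import *
import json
c=json.load(open("w1.json"))
W=lambda u,v,z:at(c,(u+.5)*.7-.5,(v+.5)*.7-.5,z)
print("bL",W(278,279,.117),"bR",W(609,272,.117),"timer",W(411,198,.035),W(411,198,.018))
def clip(n,a,b):
    m=(a+b)/2;d=b-a;print(n,m,np.linalg.norm(d).round(3),np.degrees(np.arctan2(d[1],d[0])).round(1))
clip("cL",W(193,200,.007),W(278,202,.007));clip("cR",W(485,260,.007),W(424,315,.007))
clip("caddy near edge",W(324,98,.045),W(408,98,.045))
clip("blue diag? side",W(118,152,.015),W(211,80,.015));clip("blue side2",W(118,152,.015),W(30,27,.015))
Q=np.array([W(u,v,.015) for u,v in [(641,18),(685,118),(591,170),(543,73)]]);e=np.roll(Q,-1,0)-Q
print("yel",Q.mean(0),np.linalg.norm(e,axis=1).round(3),np.degrees(np.arctan2(e[:,1],e[:,0])).round(1))
E
```

```text
bL [ 0.4328 -0.1009  0.117 ] bR [ 0.3731 -0.3539  0.117 ] timer [ 0.4607 -0.2166  0.035 ] [ 0.4594 -0.2165  0.018 ]
cL [ 0.49985 -0.0507   0.007  ] 0.084 -106.6
cR [ 0.36145 -0.23625  0.007  ] 0.083 119.0
caddy near edge [ 0.5535  -0.20055  0.045  ] 0.072 -104.9
blue diag? side [ 0.59295 -0.0117   0.015  ] 0.115 -71.9
blue side2 [0.6437 0.0666 0.015 ] 0.145 19.0
yel [ 0.5047  -0.42365  0.015  ] [0.101 0.102 0.1   0.102] [-164.5  105.2   16.   -74.4]
```

```bash
python3 - <<'E'
from h import *
go(.431,-.101,.2,-14.8);go(.431,-.101,.092,-14.8)
E
```

```text
(0.431, -0.101, 0.2, -14.8) -> [-0.048, -0.1959, 0.32] [0.0002, 0.0002, 0.0008]
(0.431, -0.101, 0.092, -14.8) -> [-0.0479, -0.1961, 0.536] [0.0002, 0.0002, 0.0008]
```

```bash
python3 -m pendant '[[-0.048,-0.196,0.2,0,0,0,0],[-0.048,-0.196,0.3,0,0,0,0],[-0.048,-0.196,0.35,0,0,0,0],[-0.048,-0.196,0.42,0,0,0,0],[-0.048,-0.196,0.47,0,0,0,0],[-0.048,-0.196,0.51,0,0,0,0],[-0.048,-0.196,0.536,0,0,0,0],[-0.048,-0.196,0.536,0,0,0,0],[-0.048,-0.196,0.536,0,0,0,1],[-0.048,-0.196,0.536,0,0,0,1],[-0.048,-0.196,0.536,0,0,0,1],[-0.048,-0.196,0.536,0,0,0,1],[-0.048,-0.196,0.536,0,0,0,1],[-0.048,-0.196,0.536,0,0,0,1],[-0.048,-0.196,0.536,0,0,0,1],[-0.048,-0.196,0.536,0,0,0,1]]' 60; python3 - <<'E'
from h import *
go(.431,-.101,.18,-14.8);go(.65,-.2264,.18,-14.8);go(.65,-.2264,.098,-14.8)
E
```

```text
t: 3.2
tool_pos: [0.4328, -0.0997, 0.0938]
ee_rot: [180.0, -0.2, -14.5]
force: [-0.3, 0.4, 5.5]
finger_gap: 0.0303
finger_force: 59.0
(0.431, -0.101, 0.18, -14.8) -> [-0.0023, 0.0035, -0.1725] [0.0002, -0.0008, 0.0015]
(0.65, -0.2264, 0.18, -14.8) -> [0.4846, 0.1363, -0.1711] [0.0002, -0.0008, 0.0015]
(0.65, -0.2264, 0.098, -14.8) -> [0.4842, 0.1363, -0.0071] [0.0002, -0.0008, 0.0015]
```

```bash
python3 -m pendant '[[0,0,-0.09,0,0,0,1],[0,0,-0.172,0,0,0,1],[0.08,0.02,-0.172,0,0,0,1],[0.16,0.045,-0.172,0,0,0,1],[0.24,0.068,-0.172,0,0,0,1],[0.32,0.09,-0.172,0,0,0,1],[0.4,0.113,-0.172,0,0,0,1],[0.46,0.13,-0.172,0,0,0,1],[0.484,0.136,-0.172,0,0,0,1],[0.484,0.136,-0.172,0,0,0,1],[0.484,0.136,-0.172,0,0,0,1]]'; python3 - <<'E'
from h import *
im=ctrl.read_camera("side");cv2.imwrite("pics/s2.png",cv2.resize(im[90:290,130:390],None,fx=3,fy=3,interpolation=cv2.INTER_CUBIC))
go(.65,-.2264,.098,-14.8)
E
```

```text
t: 4.3
tool_pos: [0.6482, -0.2254, 0.1777]
ee_rot: [-180.0, 0.1, -14.5]
force: [-0.2, 0.5, -0.5]
finger_gap: 0.0301
finger_force: 59.9
(0.65, -0.2264, 0.098, -14.8) -> [0.0045, 0.0013, 0.1601] [-0.0, 0.0004, 0.0017]
```

View pics/s2.png

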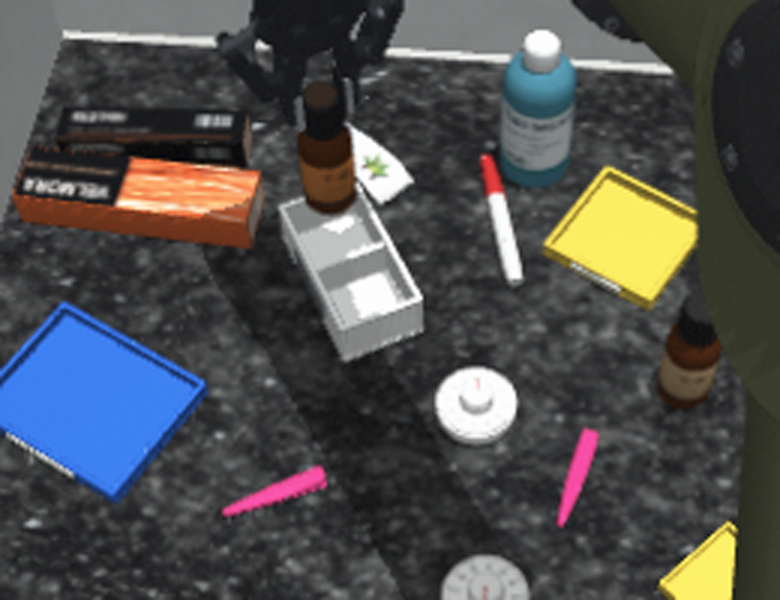

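The bottle hangs upright above the far cell ((325,205) over the cell at (345,235)).

```bash
python3 -m pendant '[[0.004,0.001,0.06,0,0,0,1],[0.004,0.001,0.11,0,0,0,1],[0.004,0.001,0.14,0,0,0,1],[0.004,0.001,0.152,0,0,0,1],[0.004,0.001,0.158,0,0,0,1],[0.004,0.001,0.158,0,0,0,1],[0.004,0.001,0.158,0,0,0,1]]'; python3 -m pendant '[[0,0,0,0,0,0,0.5],[0,0,0,0,0,0,0],[0,0,0,0,0,0,0],[0,0,0,0,0,0,0],[0,0,0,0,0,0,0],[0,0,-0.06,0,0,0,0],[0,0,-0.16,0,0,0,0],[0,0,-0.2,0,0,0,0],[0,0,-0.2,0,0,0,0]]'; python3 - <<'E'
from h import *
go(.371,-.355,.2,-14.8);go(.371,-.355,.092,-14.8)
E
```

```text
t: 5.05
tool_pos: [0.6514, -0.2271, 0.1007]
ee_rot: [180.0, -0.1, -14.5]
force: [-0.1, 0.6, -1.0]
finger_gap: 0.0303
finger_force: 59.9
t: 5.95
tool_pos: [0.653, -0.2274, 0.2045]
ee_rot: [180.0, -0.5, -14.5]
force: [0.4, 0.4, -0.6]
finger_gap: 0.0857
finger_force: 0.0
(0.371, -0.355, 0.2, -14.8) -> [-0.4819, 0.3887, 0.0052] [0.0002, -0.0026, 0.0014]
(0.371, -0.355, 0.092, -14.8) -> [-0.4837, 0.3886, 0.2212] [0.0002, -0.0026, 0.0014]
```

```bash
python3 -m pendant '[[-0.482,0.389,0,0,0,0,0],[-0.482,0.389,0,0,0,0,0],[-0.482,0.389,0,0,0,0,0],[-0.482,0.389,0,0,0,0,0],[-0.482,0.389,0,0,0,0,0],[-0.482,0.389,0,0,0,0,0],[-0.482,0.389,0,0,0,0,0],[-0.482,0.389,0,0,0,0,0],[-0.482,0.389,0,0,0,0,0],[-0.482,0.389,0,0,0,0,0]]'; python3 - <<'E'
from h import *
import json
c=ctrl.get_calibration("wrist");im=ctrl.read_camera("wrist");json.dump({k:np.array(v).tolist() for k,v in c.items()},open("w2.json","w"))
cv2.imwrite("pics/w2.png",cv2.resize(im,(800,600),interpolation=cv2.INTER_CUBIC))
print(proj(c,[.371,-.355,.117])/.7)
go(.371,-.355,.092,-14.8)
E
```

```text
t: 6.95
tool_pos: [0.3704, -0.3533, 0.199]
ee_rot: [-179.9, -0.0, -14.3]
force: [0.9, 0.6, -0.2]
finger_gap: 0.0853
finger_force: 0.0
[405.71428571 309.28571429]
(0.371, -0.355, 0.092, -14.8) -> [0.0021, 0.003, 0.2141] [-0.0002, -0.0, 0.0026]
```

View pics/w2.png

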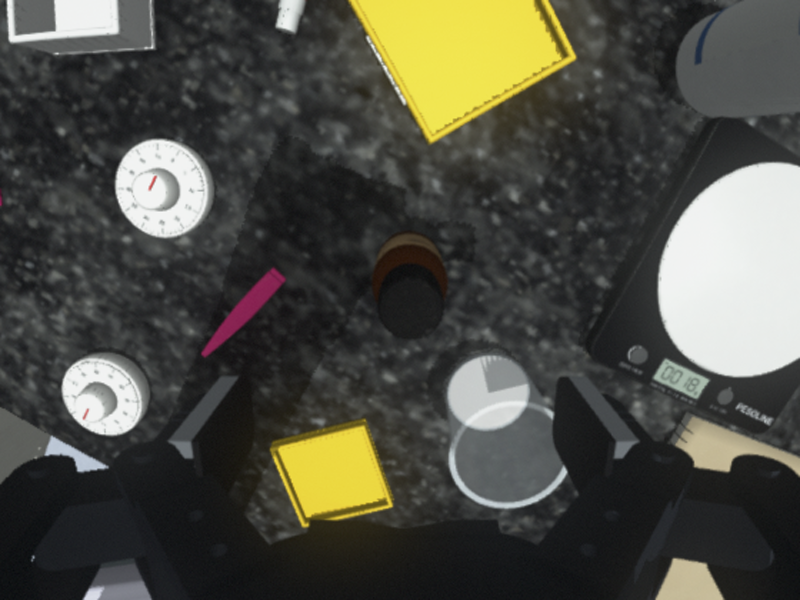

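Cap centre at (411,305), about 3 mm right of the prediction; beaker at (505,455) is clear of the fingers. Clip at (279,275)-(205,353), far timer knob at (155,189).

```bash
python3 -m pendant '[[0.006,0.008,0.09,0,0,0,0],[0.006,0.008,0.15,0,0,0,0],[0.006,0.008,0.19,0,0,0,0],[0.006,0.008,0.214,0,0,0,0],[0.006,0.008,0.214,0,0,0,0],[0.006,0.008,0.214,0,0,0,1],[0.006,0.008,0.214,0,0,0,1],[0.006,0.008,0.214,0,0,0,1],[0.006,0.008,0.214,0,0,0,1],[0.006,0.008,0.214,0,0,0,1],[0.006,0.008,0.214,0,0,0,1],[0.006,0.008,0.214,0,0,0,1],[0.006,0.008,0.214,0,0,0,1]]' 60; python3 - <<'E'
from h import *
import json
c=json.load(open("w2.json"))
W=lambda u,v,z:at(c,(u+.5)*.7-.5,(v+.5)*.7-.5,z)
a,b=W(279,275,.007),W(205,353,.007);print("cR",(a+b)/2,np.linalg.norm(b-a),np.degrees(np.arctan2(*(b-a)[1::-1])),"timer",W(155,189,.035))
go(.371,-.355,.18,-14.8);go(.586,-.2096,.18,-14.8);go(.586,-.2096,.098,-14.8)
E
```

```text
t: 8.3
tool_pos: [0.3712, -0.3597, 0.0935]
ee_rot: [180.0, -0.1, -14.5]
force: [-0.9, 1.9, 6.0]
finger_gap: 0.0303
finger_force: 59.0
cR [ 0.36355 -0.235    0.007  ] 0.08090024721841087 120.36859176263376 timer [ 0.4587 -0.2204  0.035 ]
(0.371, -0.355, 0.18, -14.8) -> [-0.0024, -0.0088, -0.173] [0.0003, -0.0006, 0.0015]
(0.586, -0.2096, 0.18, -14.8) -> [0.3409, -0.3983, -0.1728] [0.0003, -0.0006, 0.0015]
(0.586, -0.2096, 0.098, -14.8) -> [0.3406, -0.3984, -0.0088] [0.0003, -0.0006, 0.0015]
```

```bash
python3 -m pendant '[[0,0,-0.09,0,0,0,1],[0,0,-0.172,0,0,0,1],[0.06,-0.07,-0.172,0,0,0,1],[0.12,-0.14,-0.172,0,0,0,1],[0.18,-0.21,-0.172,0,0,0,1],[0.24,-0.28,-0.172,0,0,0,1],[0.3,-0.35,-0.172,0,0,0,1],[0.341,-0.398,-0.172,0,0,0,1],[0.341,-0.398,-0.172,0,0,0,1],[0.341,-0.398,-0.172,0,0,0,1],[0.341,-0.398,-0.172,0,0,0,1]]'; python3 - <<'E'
from h import *
go(.586,-.2096,.098,-14.8)
E
```

```text
t: 9.4
tool_pos: [0.5842, -0.2111, 0.1778]
ee_rot: [179.9, 0.1, -14.6]
force: [-0.9, -0.5, -1.2]
finger_gap: 0.0303
finger_force: 59.5
(0.586, -0.2096, 0.098, -14.8) -> [0.003, -0.004, 0.1596] [0.0004, 0.0004, 0.0008]
```

```bash
python3 -m pendant '[[0.003,-0.002,0.06,0,0,0,1],[0.003,-0.002,0.11,0,0,0,1],[0.003,-0.002,0.14,0,0,0,1],[0.003,-0.002,0.152,0,0,0,1],[0.003,-0.002,0.16,0,0,0,1],[0.003,-0.002,0.16,0,0,0,1],[0.003,-0.002,0.16,0,0,0,1]]'; python3 -m pendant '[[0,0,0,0,0,0,0.5],[0,0,0,0,0,0,0],[0,0,0,0,0,0,0],[0,0,0,0,0,0,0],[0,0,0,0,0,0,0],[0,0,-0.06,0,0,0,0],[0,0,-0.16,0,0,0,0],[0,0,-0.2,0,0,0,0],[0,0,-0.2,0,0,0,0]]'; python3 - <<'E'
from h import *
for y in (73.4,-106.6): go(.498,-.05,.14,y);go(.498,-.05,.003,y)
print(ctrl.observe()["q"])
E
```

```text
t: 10.1
tool_pos: [0.5878, -0.2092, 0.0995]
ee_rot: [180.0, -0.1, -14.5]
force: [0.2, -0.9, -0.7]
finger_gap: 0.0304
finger_force: 59.5
t: 11.0
tool_pos: [0.5895, -0.2094, 0.2029]
ee_rot: [179.9, -0.4, -14.5]
force: [0.8, -0.2, -0.5]
finger_gap: 0.0853
finger_force: 0.0
(0.498, -0.05, 0.14, 73.4) -> [-0.2581, -0.2628, 0.1235] [0.0022, -0.0017, -0.4885]
(0.498, -0.05, 0.003, 73.4) -> [-0.2603, -0.2631, 0.3975] [0.0022, -0.0017, -0.4885]
(0.498, -0.05, 0.14, -106.6) -> [-0.2581, -0.2628, 0.1235] [-0.0017, -0.0022, 0.5115]
(0.498, -0.05, 0.003, -106.6) -> [-0.2603, -0.2631, 0.3975] [-0.0017, -0.0022, 0.5115]
[ 38.75653185  17.90807217 -26.67777853  88.75978872   8.29470662
  74.84077012 -93.45567916]
```

```bash
python3 -m pendant '[[-0.258,-0.263,0,0,0,-0.488,0],[-0.258,-0.263,0,0,0,-0.488,0],[-0.258,-0.263,0,0,0,-0.488,0],[-0.258,-0.263,0,0,0,-0.488,0],[-0.258,-0.263,0,0,0,-0.488,0],[-0.258,-0.263,0,0,0,-0.488,0],[-0.258,-0.263,0.05,0,0,-0.488,0],[-0.258,-0.263,0.08,0,0,-0.488,0.4],[-0.258,-0.263,0.12,0,0,-0.488,0.4],[-0.258,-0.263,0.12,0,0,-0.488,0.4],[-0.258,-0.263,0.12,0,0,-0.488,0.4],[-0.258,-0.263,0.12,0,0,-0.488,0.4],[-0.258,-0.263,0.12,0,0,-0.488,0.4],[-0.258,-0.263,0.12,0,0,-0.488,0.4]]'; python3 - <<'E'
from h import *
import json
c=ctrl.get_calibration("wrist");im=ctrl.read_camera("wrist");json.dump({k:np.array(v).tolist() for k,v in c.items()},open("w3.json","w"))
cv2.imwrite("pics/w3.png",cv2.resize(im,(800,600),interpolation=cv2.INTER_CUBIC))
print(proj(c,[.498,-.05,.007])/.7)
go(.498,-.05,.003,73.4)
E
```

```text
t: 12.4
tool_pos: [0.4951, -0.0493, 0.138]
ee_rot: [-180.0, 0.0, 73.3]
force: [-0.1, -0.0, -0.1]
finger_gap: 0.0512
finger_force: 0.0
[406.42857143 283.14285714]
(0.498, -0.05, 0.003, 73.4) -> [0.0003, 0.0059, 0.2703] [-0.0, 0.0, -0.0007]
```

View pics/w3.png

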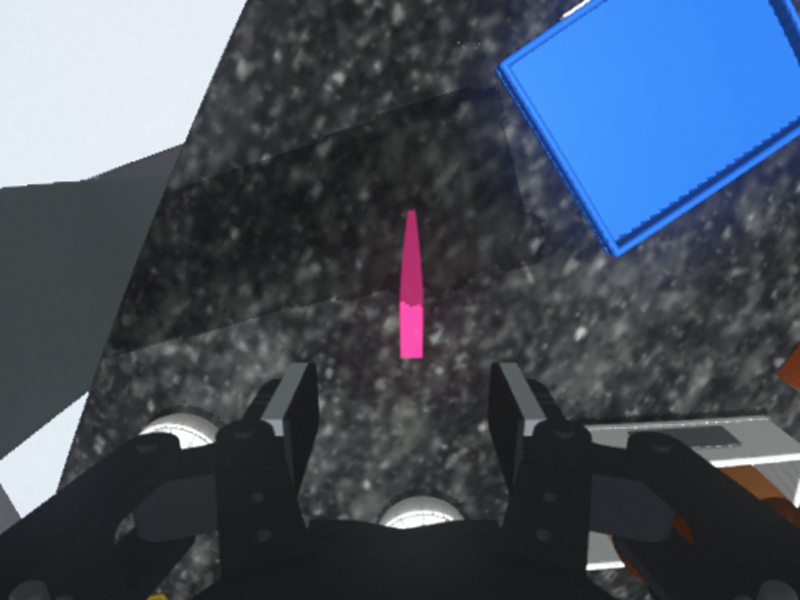

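Clip runs straight along the image, (412,210)-(411,358), centre about 5 px (3 mm) right of prediction.

```bash
python3 -m pendant '[[0,0.011,0.09,0,0,0,0.4],[0,0.011,0.17,0,0,0,0.5],[0,0.011,0.22,0,0,0,0.5],[0,0.011,0.25,0,0,0,0.6],[0,0.011,0.262,0,0,0,0.6],[0,0.011,0.262,0,0,0,0.6],[0,0.011,0.262,0,0,0,0.6]]' 40; python3 - <<'E'
from h import *
go(.4995,-.051,.0025,73.4)
E
```

```text
t: 13.15
tool_pos: [0.5017, -0.0509, 0.0086]
ee_rot: [179.9, -0.0, 73.3]
force: [-0.0, -1.0, -0.7]
finger_gap: 0.0338
finger_force: 0.0
(0.4995, -0.051, 0.0025, 73.4) -> [-0.0014, -0.0042, 0.0121] [0.0007, -0.0, -0.0006]
```

```bash
python3 -m pendant '[[0,-0.002,0.006,0,0,0,0.6],[0,-0.002,0.011,0,0,0,0.6],[0,-0.002,0.011,0,0,0,0.6],[0,-0.002,0.011,0,0,0,1],[0,-0.002,0.011,0,0,0,1],[0,-0.002,0.011,0,0,0,1],[0,-0.002,0.011,0,0,0,1],[0,-0.002,0.011,0,0,0,1],[0,-0.002,0.011,0,0,0,1]]' 40; python3 - <<'E'
from h import *
go(.4995,-.051,.09,73.4)
# tray: clip along -71/109 ; current clip axis 73.4(=-106.6) -> yaw 109
for p in ((.687,.020),(.631,.001)): go(*p,.09,109);go(*p,.0075,109)
E
```

```text
t: 14.05
tool_pos: [0.4999, -0.0506, 0.0021]
ee_rot: [180.0, 0.0, 73.3]
force: [-0.6, -0.5, 4.0]
finger_gap: 0.0102
finger_force: 41.6
(0.4995, -0.051, 0.09, 73.4) -> [-0.001, -0.0004, -0.1758] [0.0002, 0.0, -0.0006]
(0.687, 0.02, 0.09, 109) -> [0.2427, 0.318, -0.1756] [0.0002, 0.0001, -0.1983]
(0.687, 0.02, 0.0075, 109) -> [0.2428, 0.3179, -0.0106] [0.0002, 0.0001, -0.1983]
(0.631, 0.001, 0.09, 109) -> [0.1742, 0.2216, -0.1757] [0.0002, 0.0001, -0.1983]
(0.631, 0.001, 0.0075, 109) -> [0.1742, 0.2215, -0.0107] [0.0002, 0.0001, -0.1983]
```

```bash
python3 -m pendant '[[0,0,-0.06,0,0,0,1],[0,0,-0.12,0,0,0,1],[0.05,0.07,-0.175,0,0,-0.05,1],[0.11,0.14,-0.175,0,0,-0.09,1],[0.16,0.21,-0.175,0,0,-0.13,1],[0.21,0.28,-0.175,0,0,-0.17,1],[0.243,0.318,-0.175,0,0,-0.198,1],[0.243,0.318,-0.175,0,0,-0.198,1],[0.243,0.318,-0.175,0,0,-0.198,1],[0.243,0.318,-0.175,0,0,-0.198,1]]'; python3 - <<'E'
from h import *
im=ctrl.read_camera("wrist")
cv2.imwrite("pics/w4.png",cv2.resize(im,(800,600),interpolation=cv2.INTER_CUBIC))
go(.687,.02,.0075,109)
E
```

```text
t: 15.05
tool_pos: [0.6856, 0.0194, 0.0887]
ee_rot: [-179.9, 0.0, 108.9]
force: [0.6, -0.9, -0.5]
finger_gap: 0.0104
finger_force: 41.0
(0.687, 0.02, 0.0075, 109) -> [0.001, 0.0031, 0.1631] [-0.0004, 0.0003, -0.0007]
```

View pics/w4.png

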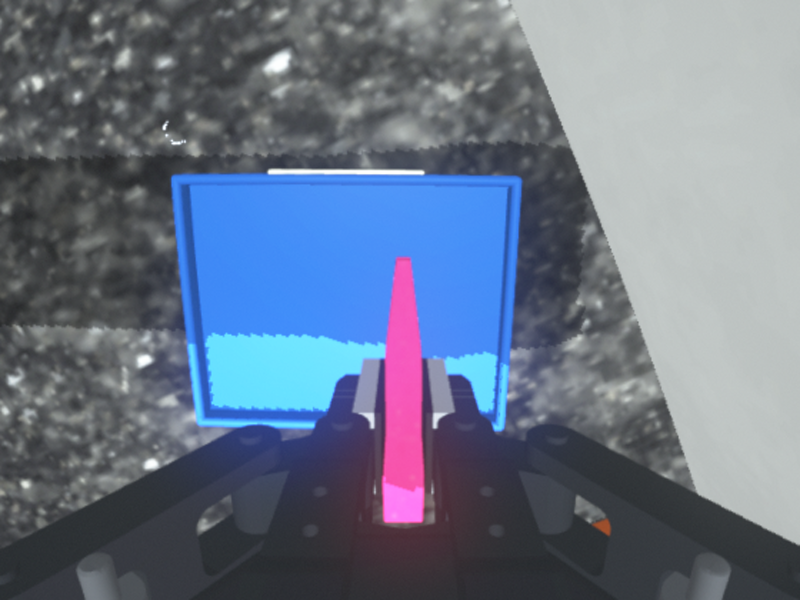

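Clip is held straight and over the right half of the blue tray, parallel to its walls.

```bash
python3 -m pendant '[[0.001,0.002,0.08,0,0,0,1],[0.001,0.002,0.12,0,0,0,1],[0.001,0.002,0.15,0,0,0,1],[0.001,0.002,0.163,0,0,0,1],[0.001,0.002,0.163,0,0,0,1],[0.001,0.002,0.163,0,0,0,1]]'; python3 -m pendant '[[0,0,0,0,0,0,0.7],[0,0,0,0,0,0,0.7],[0,0,0,0,0,0,0.7],[0,0,0,0,0,0,0.7],[0,0,-0.03,0,0,0,0.7],[0,0,-0.1,0,0,0,0.7],[0,0,-0.2,0,0,0,0.6],[0,0,-0.28,0,0,0,0.5],[0,0,-0.28,0,0,0,0.4]]'; python3 - <<'E'
from h import *
for y in (120.4,-59.6): go(.363,-.2352,.15,y)
print(ctrl.observe()["q"])
E
```

```text
t: 15.7
tool_pos: [0.6883, 0.021, 0.0091]
ee_rot: [179.9, 0.0, 108.9]
force: [0.1, -0.6, 0.8]
finger_gap: 0.0102
finger_force: 41.1
t: 16.6
tool_pos: [0.6916, 0.0223, 0.1568]
ee_rot: [179.3, 0.2, 108.9]
force: [2.0, 0.5, 0.1]
finger_gap: 0.051
finger_force: 0.0
(0.363, -0.2352, 0.15, 120.4) -> [-0.2736, -0.789, 0.0047] [0.0038, 0.0015, -0.0636]
(0.363, -0.2352, 0.15, -59.6) -> [-0.2736, -0.789, 0.0047] [0.0023, -0.0057, 0.9364]
[ 25.86260274  31.31516604 -42.56535812  81.41285934  21.49669709
  74.74812805   1.05338591]
```

```bash
python3 -m pendant '[[-0.274,-0.789,0,0,0,-0.064,0.4],[-0.274,-0.789,0,0,0,-0.064,0.4],[-0.274,-0.789,0,0,0,-0.064,0.4],[-0.274,-0.789,0,0,0,-0.064,0.4],[-0.274,-0.789,0,0,0,-0.064,0.4],[-0.274,-0.789,0,0,0,-0.064,0.4],[-0.274,-0.789,0,0,0,-0.064,0.4],[-0.274,-0.789,0,0,0,-0.064,0.4],[-0.274,-0.789,0,0,0,-0.064,0.4],[-0.274,-0.789,0,0,0,-0.064,0.4],[-0.274,-0.789,0,0,0,-0.064,0.4],[-0.274,-0.789,0,0,0,-0.064,0.4],[-0.274,-0.789,0,0,0,-0.064,0.4],[-0.274,-0.789,0,0,0,-0.064,0.4]]'; python3 - <<'E'
from h import *
c=ctrl.get_calibration("wrist");im=ctrl.read_camera("wrist")
cv2.imwrite("pics/w5.png",cv2.resize(im,(800,600),interpolation=cv2.INTER_CUBIC))
print(proj(c,[.363,-.2352,.007])/.7,ctrl.observe()["q"])
go(.363,-.2352,.003,120.4)
E
```

```text
t: 18.0
tool_pos: [0.3597, -0.2359, 0.1478]
ee_rot: [180.0, -0.0, 120.6]
force: [-0.5, -0.0, 0.2]
finger_gap: 0.0515
finger_force: 0.0
[407.28571429 280.        ] [ 70.88588056  -4.5398576  -39.03172184 117.56296916  -3.14999003
  66.01200818  63.79155387]
(0.363, -0.2352, 0.003, 120.4) -> [-0.0023, 0.0068, 0.2894] [0.0001, -0.0001, 0.0009]
```

View pics/w5.png

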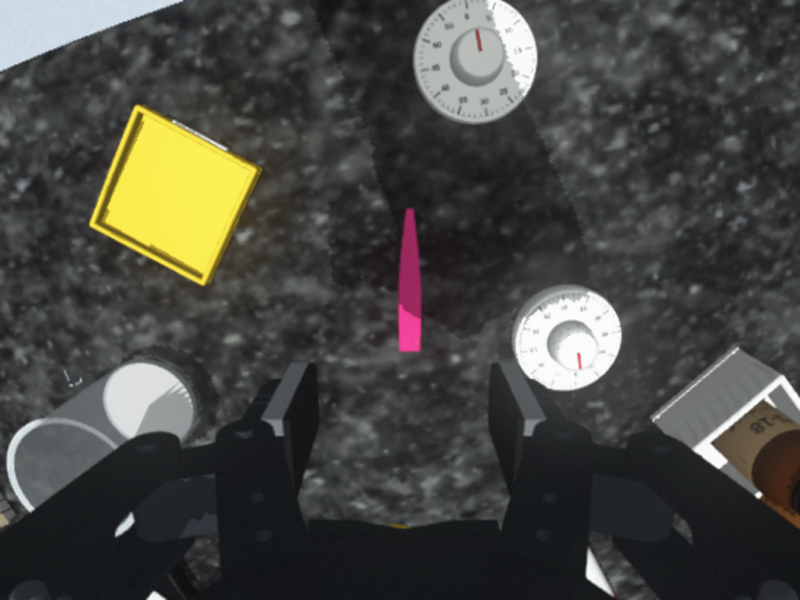

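Clip upright in the image, (409,208)-(410,352), under the fingers' centre line; the target timer edge at (513,335) is well clear.

```bash
python3 -m pendant '[[-0.002,0.008,0.09,0,0,0,0.5],[-0.002,0.008,0.17,0,0,0,0.5],[-0.002,0.008,0.23,0,0,0,0.6],[-0.002,0.008,0.265,0,0,0,0.6],[-0.002,0.008,0.28,0,0,0,0.6],[-0.002,0.008,0.28,0,0,0,0.6],[-0.002,0.008,0.28,0,0,0,0.6]]' 40; python3 - <<'E'
from h import *
go(.3635,-.2345,.0025,120.4)
E
```

```text
t: 18.75
tool_pos: [0.3637, -0.2359, 0.0086]
ee_rot: [180.0, 0.1, 120.5]
force: [0.4, 0.1, 0.4]
finger_gap: 0.0341
finger_force: 0.0
(0.3635, -0.2345, 0.0025, 120.4) -> [0.0025, 0.0011, 0.0122] [0.0002, 0.0004, 0.0004]
```

```bash
python3 -m pendant '[[0.001,0,0.006,0,0,0,0.6],[0.001,0,0.011,0,0,0,0.6],[0.001,0,0.011,0,0,0,0.6],[0.001,0,0.011,0,0,0,1],[0.001,0,0.011,0,0,0,1],[0.001,0,0.011,0,0,0,1],[0.001,0,0.011,0,0,0,1],[0.001,0,0.011,0,0,0,1],[0.001,0,0.011,0,0,0,1]]' 40; python3 - <<'E'
from h import *
for p in ((.629,.0005),): go(*p,.14,109);go(*p,.0075,109)
E
```

```text
t: 19.65
tool_pos: [0.3628, -0.2353, 0.0026]
ee_rot: [-180.0, 0.0, 120.5]
force: [-1.9, 0.3, 5.9]
finger_gap: 0.0104
finger_force: 41.2
(0.629, 0.0005, 0.14, 109) -> [0.1365, 0.698, -0.2748] [-0.0, 0.0002, 0.0637]
(0.629, 0.0005, 0.0075, 109) -> [0.1366, 0.698, -0.0098] [-0.0, 0.0002, 0.0637]
```

```bash
python3 -m pendant '[[0,0,-0.09,0,0,0,1],[0,0,-0.18,0,0,0,1],[0,0,-0.27,0,0,0,1],[0.137,0.698,-0.275,0,0,0.064,1],[0.137,0.698,-0.275,0,0,0.064,1],[0.137,0.698,-0.275,0,0,0.064,1],[0.137,0.698,-0.275,0,0,0.064,1],[0.137,0.698,-0.275,0,0,0.064,1],[0.137,0.698,-0.275,0,0,0.064,1],[0.137,0.698,-0.275,0,0,0.064,1],[0.137,0.698,-0.275,0,0,0.064,1],[0.137,0.698,-0.275,0,0,0.064,1],[0.137,0.698,-0.275,0,0,0.064,1],[0.137,0.698,-0.275,0,0,0.064,1]]'; python3 - <<'E'
from h import *
im=ctrl.read_camera("wrist")
cv2.imwrite("pics/w6.png",cv2.resize(im,(800,600),interpolation=cv2.INTER_CUBIC))
go(.629,.0005,.0085,109)
E
```

```text
t: 21.05
tool_pos: [0.6278, -0.0012, 0.1394]
ee_rot: [-179.9, 0.1, 108.8]
force: [0.4, -1.0, 0.3]
finger_gap: 0.0106
finger_force: 40.5
(0.629, 0.0005, 0.0085, 109) -> [0.0029, 0.0036, 0.2622] [-0.0004, 0.0004, -0.0011]
```

View pics/w6.png

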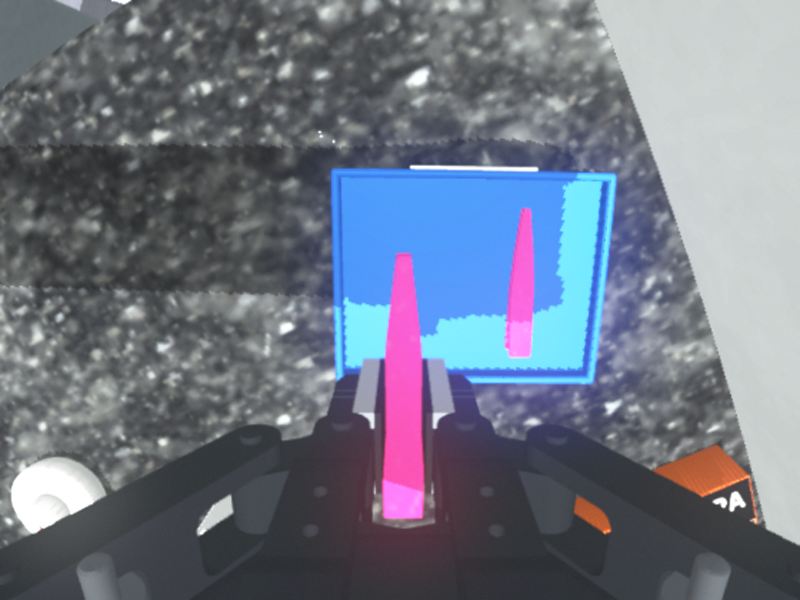

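First clip lies flat in the tray's right part, (527,208)-(519,355); the second hangs over the left part.

```bash
python3 -m pendant '[[0.005,0.004,0.09,0,0,0,1],[0.005,0.004,0.17,0,0,0,1],[0.005,0.004,0.22,0,0,0,1],[0.005,0.004,0.25,0,0,0,1],[0.005,0.004,0.263,0,0,0,1],[0.005,0.004,0.263,0,0,0,1],[0.005,0.004,0.263,0,0,0,1]]'; python3 -m pendant '[[0,0,0,0,0,0,0.7],[0,0,0,0,0,0,0.7],[0,0,0,0,0,0,0.7],[0,0,0,0,0,0,0.7],[0,0,-0.03,0,0,0,0.7],[0,0,-0.1,0,0,0,0.7],[0,0,-0.2,0,0,0,0.6],[0,0,-0.28,0,0,0,0.5],[0,0,-0.28,0,0,0,0.4]]'; python3 - <<'E'
from h import *
for y in (70,): go(.4585,-.218,.15,y)
print(ctrl.observe()["q"])
E
```

```text
t: 21.8
tool_pos: [0.6309, 0.0037, 0.0099]
ee_rot: [179.9, 0.1, 108.9]
force: [-1.2, 0.1, 0.4]
finger_gap: 0.0104
finger_force: 40.6
t: 22.7
tool_pos: [0.6338, 0.0052, 0.1563]
ee_rot: [179.4, 0.2, 109.0]
force: [0.6, 0.6, 0.2]
finger_gap: 0.0512
finger_force: 0.0
(0.4585, -0.218, 0.15, 70) -> [-0.3082, -0.4767, 0.0085] [0.0039, 0.0001, 0.2165]
[ 36.61048544  26.87991035 -51.59514365  90.34086957  21.94479903
  72.72942188   0.63887184]
```

```bash
python3 -m pendant '[[-0.308,-0.477,0,0,0,0.216,0.4],[-0.308,-0.477,0,0,0,0.216,0.4],[-0.308,-0.477,0,0,0,0.216,0.4],[-0.308,-0.477,0,0,0,0.216,0.3],[-0.308,-0.477,0,0,0,0.216,0.2],[-0.308,-0.477,0,0,0,0.216,0.2],[-0.308,-0.477,0,0,0,0.216,0.2],[-0.308,-0.477,0,0,0,0.216,0.2],[-0.308,-0.477,0,0,0,0.216,0.2],[-0.308,-0.477,0,0,0,0.216,0.2],[-0.308,-0.477,0,0,0,0.216,0.2]]'; python3 - <<'E'
from h import *
c=ctrl.get_calibration("wrist");im=ctrl.read_camera("wrist")
cv2.imwrite("pics/w7.png",cv2.resize(im,(800,600),interpolation=cv2.INTER_CUBIC))
print(proj(c,[.4585,-.218,.035])/.7,proj(c,[.4585,-.218,.018])/.7)
go(.4585,-.218,.022,70)
print("blue bottle",at(ctrl.get_calibration("side"),440*.7,205*.7,0))
E
```

```text
t: 23.8
tool_pos: [0.4549, -0.2179, 0.1483]
ee_rot: [180.0, -0.0, 70.2]
force: [-1.3, -0.3, -0.2]
finger_gap: 0.0683
finger_force: 0.0
[407.14285714 289.71428571] [407.         282.14285714]
(0.4585, -0.218, 0.022, 70) -> [0.0026, 0.0069, 0.2525] [-0.0, -0.0001, 0.001]
blue bottle [ 0.6159 -0.4201  0.    ]
```

View pics/w7.png

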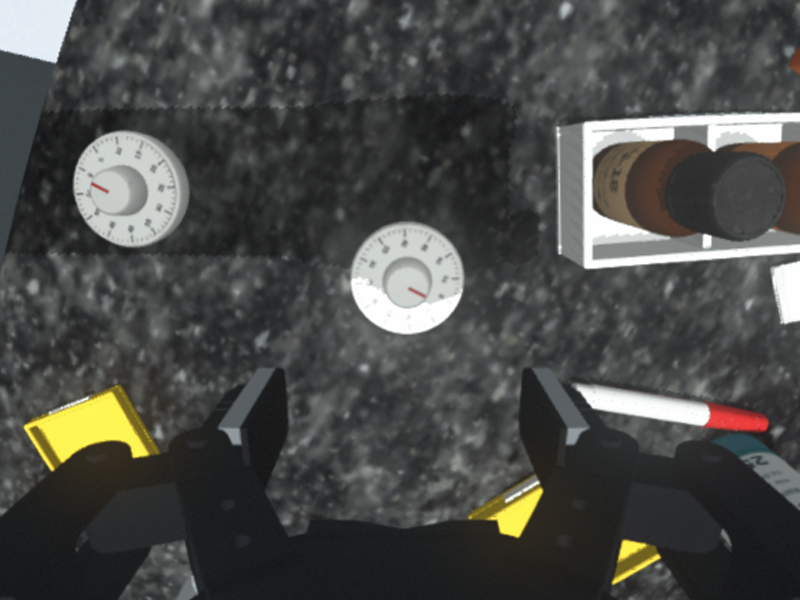

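Target timer knob at (407,282), 8 px (4 mm) ahead of the prediction; near-cell bottle stands in its cell.

```bash
python3 -m pendant '[[0.01,0.007,0.09,0,0,0,0.3],[0.01,0.007,0.17,0,0,0,0.3],[0.01,0.007,0.22,0,0,0,0.4],[0.01,0.007,0.242,0,0,0,0.4],[0.01,0.007,0.242,0,0,0,0.4],[0.01,0.007,0.242,0,0,0,0.4]]' 40; python3 - <<'E'
from h import *
go(.4598,-.2145,.022,70)
E
```

```text
t: 24.45
tool_pos: [0.4603, -0.2158, 0.0284]
ee_rot: [179.9, 0.0, 70.1]
force: [0.3, 0.3, -0.2]
finger_gap: 0.0512
finger_force: 0.0
(0.4598, -0.2145, 0.022, 70) -> [0.0022, -0.0018, 0.0128] [0.0005, 0.0, 0.0005]
```

```bash
python3 -m pendant '[[0.002,-0.001,0.011,0,0,0,0.4],[0.002,-0.001,0.011,0,0,0,0.4],[0.002,-0.001,0.011,0,0,0,1],[0.002,-0.001,0.011,0,0,0,1],[0.002,-0.001,0.011,0,0,0,1],[0.002,-0.001,0.011,0,0,0,1],[0.002,-0.001,0.011,0,0,0,1],[0.002,-0.001,0.011,0,0,0,1],[0.002,-0.001,0.011,0,0,0,1],[0.002,-0.001,0.011,0,0,0,1]]' 50; python3 - <<'E'
from h import *
go(.497,-.422,.12,40);go(.497,-.422,.028,40)
E
```

```text
t: 25.45
tool_pos: [0.4594, -0.2149, 0.0226]
ee_rot: [180.0, 0.0, 70.1]
force: [-0.4, 0.4, 6.2]
finger_gap: 0.0247
finger_force: 49.0
(0.497, -0.422, 0.12, 40) -> [-0.3638, 0.2121, -0.1944] [0.0003, 0.0001, 0.167]
(0.497, -0.422, 0.028, 40) -> [-0.3637, 0.2119, -0.0104] [0.0003, 0.0001, 0.167]
```

```bash
python3 -m pendant '[[0,0,-0.09,0,0,0,1],[0,0,-0.18,0,0,0,1],[-0.1,0.06,-0.195,0,0,0.047,1],[-0.18,0.1,-0.195,0,0,0.094,1],[-0.25,0.15,-0.195,0,0,0.14,1],[-0.32,0.19,-0.195,0,0,0.167,1],[-0.364,0.212,-0.195,0,0,0.167,1],[-0.364,0.212,-0.195,0,0,0.167,1],[-0.364,0.212,-0.195,0,0,0.167,1],[-0.364,0.212,-0.195,0,0,0.167,1]]'; python3 - <<'E'
from h import *
im=ctrl.read_camera("wrist")
cv2.imwrite("pics/w8.png",cv2.resize(im,(800,600),interpolation=cv2.INTER_CUBIC))
go(.497,-.422,.028,40)
E
```

```text
t: 26.45
tool_pos: [0.497, -0.4199, 0.1191]
ee_rot: [-179.9, -0.0, 40.1]
force: [0.7, 0.5, -0.7]
finger_gap: 0.0247
finger_force: 49.3
(0.497, -0.422, 0.028, 40) -> [-0.0028, 0.0033, 0.1826] [-0.0002, -0.0001, 0.0007]
```

View pics/w8.png

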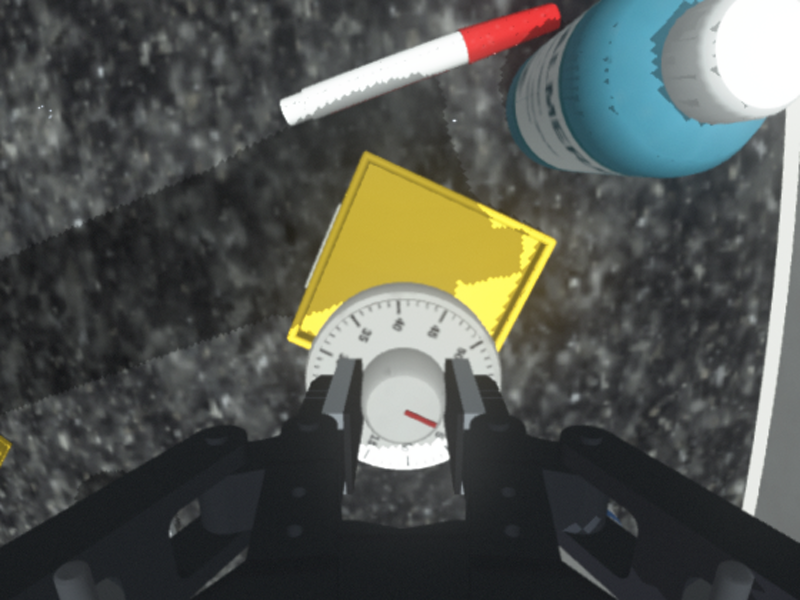

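Timer is held level; tray corners (366,153),(555,242),(290,340) put the tray centre at (422,291), matching the target; the blue bottle is clear.

```bash
python3 -m pendant '[[0,0.003,0.08,0,0,0,1],[0,0.003,0.14,0,0,0,1],[0,0.003,0.17,0,0,0,1],[0,0.003,0.181,0,0,0,1],[0,0.003,0.181,0,0,0,1],[0,0.003,0.181,0,0,0,1]]'; python3 -m pendant '[[0,0,0,0,0,0,0.6],[0,0,0,0,0,0,0.4],[0,0,0,0,0,0,0.4],[0,0,0,0,0,0,0.4],[0,0,-0.04,0,0,0,0.4],[0,0,-0.13,0,0,0,0.4],[0,0,-0.23,0,0,0,0.4],[0,0,-0.33,0,0,0,0.3],[0,0,-0.43,0,0,0,0.3],[0,0,-0.43,0,0,0,0.3]]'; python3 - <<'E'
from h import *
go(.3,-.5,.35,40);go(.45,-.2,.4,0)
E
```

```text
t: 27.1
tool_pos: [0.4987, -0.4234, 0.0305]
ee_rot: [179.8, -0.0, 40.0]
force: [1.3, 0.4, -0.2]
finger_gap: 0.025
finger_force: 49.4
t: 28.1
tool_pos: [0.5011, -0.4247, 0.253]
ee_rot: [179.2, -0.1, 40.0]
force: [0.1, -0.0, -0.6]
finger_gap: 0.0598
finger_force: 0.0
(0.3, -0.5, 0.35, 40) -> [-0.4044, -0.1404, -0.1968] [0.0045, -0.0007, 0.0]
(0.45, -0.2, 0.4, 0) -> [0.2113, -0.4057, -0.2993] [0.0041, -0.0023, 0.2222]
```

Back off and verify everything.

```bash
python3 -m pendant '[[0,0,-0.1,0,0,0,0.3],[-0.4,-0.14,-0.2,0,0,0,0.3],[-0.4,-0.14,-0.2,0,0,0,0.3],[-0.4,-0.14,-0.2,0,0,0,0.3],[-0.4,-0.14,-0.2,0,0,0,0.3],[-0.4,-0.14,-0.2,0,0,0,0.3],[-0.4,-0.14,-0.2,0,0,0,0.3],[-0.4,-0.14,-0.2,0,0,0,0.3],[-0.4,-0.14,-0.2,0,0,0,0.3]]'; python3 - <<'E'
from h import *
im=ctrl.read_camera("side");cv2.imwrite("pics/s9.png",cv2.resize(im[100:300,110:376],None,fx=3,fy=3,interpolation=cv2.INTER_CUBIC))
E
```

```text
t: 29.0
tool_pos: [0.3012, -0.4967, 0.3434]
ee_rot: [-180.0, -0.1, 40.2]
force: [0.6, 1.1, -0.7]
finger_gap: 0.0599
finger_force: 0.0
```

View pics/s9.png

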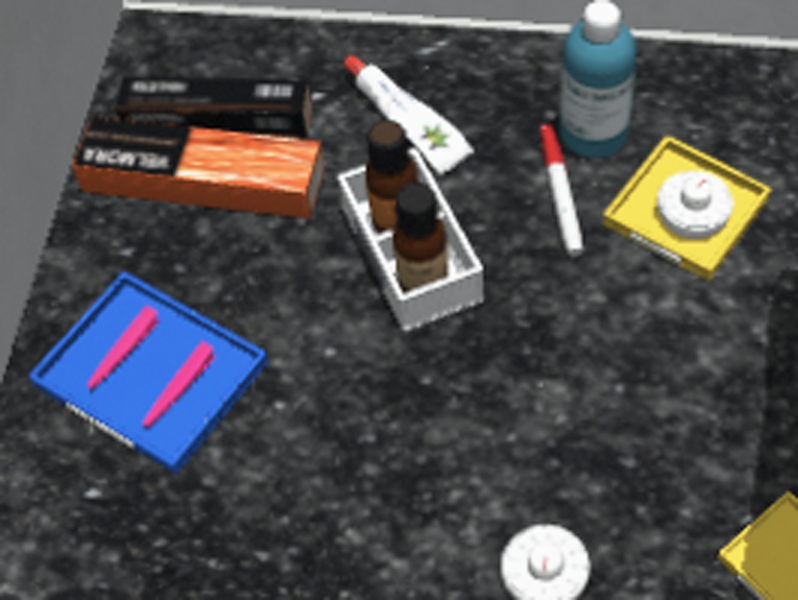

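Both bottles stand in separate cells at (390,175) and (420,235). The clips lie flat and parallel in the blue tray, and the timer is knob-up near the middle of the large yellow tray at (694,203). The tube hasn't moved.

```bash
python3 -c "
from rig import ctrl
print(ctrl.hand_in())"
```

```text
the job is handed in; nothing more can be done
None
```

I placed all five items and handed the job in at about 29 s. The last camera view showed one bottle in each caddy cell, both clips flat in the blue tray, the timer knob-up in the large yellow tray and the cream tube not visibly moved; hand-in returned no verdict.

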